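# Free the pawl of the plate lift with the rod and let the saucers down

### The arm

A 6-joint arm with a two-finger parallel gripper is mounted at the origin on the work surface. World frame = base frame: x ahead of the robot, y to its left, z up, the work surface at z = 0. Lengths are in mm, angles in rad, forces in N, time in s.
With the tool pointing down it reaches from about 275 to 1000 mm from the base axis. Payload 8.4 kg.
Tool frame: the origin (TCP) lies between the finger pads; the fingertips stand 22 mm ahead of it and the grasp point (between the pads) lies 3 mm ahead of it; z points along the fingers, y is the line along which they close (so a half turn about z gives the same grasp; the last joint's range is limited). The gripper opens to 85 mm and grips with 20 to 120 N. Pads are 22 mm wide; open, the fingers measure 114 mm over their backs; the gripper's body (76 mm by 85 mm) begins 54 mm behind the grasp point. The pads swing forward as they close: fully open they stand 13 mm farther back than shut.
Start: joints at [-0.002, 0.353, 1.633, -0, 1.155, -0.002], TCP at [625.002, -0, 253.281] pointing down, gripper open.
Joint ranges: [-2.63, 2.63], [-0.92, 2.1], [0.06, 2.66], [-1.3, 4.44], [0, 2.69], [-3.02, 3.02]. Speed limits (rad/s): [2.22, 2.22, 2.79, 3.14, 3.14, 3.14].

### API

Orientations are given as [roll, pitch, yaw] about the fixed x, y, z axes, in that order (R = Rz(yaw) Ry(pitch) Rx(roll)).
In Python, from rig import r, grab_frame gives the robot as it stands.
- The arm moves only by the shell command python3 -m inch 'ROWS' [FORCE]. ROWS is JSON, a list of rows, each a list of 7 numbers: the turn, a rotation vector about the tool's x, y, z as a fraction of full scale, then the shift along the tool's x, y, z as a fraction of full scale, then the closure, from 0 (fully open) to 1 (shut). In form: [[rx, ry, rz, dx, dy, dz, fingers], ...]. A call has 1 to 8 rows; each row shifts and turns the commanded pose from where the row before left it, along the tool's axes as they then stand; what a row does not reach is not made up. Full scale, the value 1, is 2.5 cm for a shift and pi rad for a turn. A row lasts 1/12 s, in which the tool goes at most 41.7 mm and 7.16 degrees, less where a joint would pass 70% of its speed; a pose out of reach is approached as far as the arm can. A call with a number of a shift or a turn outside -1 to 1 is refused whole. A call with a gripper value outside its range is refused whole. The fingers move at their own pace and stop on an object; FORCE is the grip in N (left out, the last holds). Time passes only in rows, so rows that do not move let the fingers close. It gives the time, the measured TCP pose, the force, the opening and the grip force at its end, in the units of the state.
- r.sense(): the state, without advancing time (a new reading comes with each control period).
- grab_frame(name): name is "scene" or "side" or "wrist"; returns a dict with "pixels" (480x640x3 uint8, red, green, blue), "z_map" (480x640 float32, mm along the optical axis (not along the pixel's ray), 0 where there is no reading), "vertical_fov" (degrees; the focal length in pixels is half the picture's height over the tangent of half this angle, whatever the lens; pixels are square), "cx", "cy" (the principal point, pixels), "dist" ([k1, k2, p1, p2, k3] as OpenCV has them; the pictures are not rectified), "cam_to_world" (4x4, takes a point from camera to world coordinates). Camera axes: x right, y down, z forward; pixel columns grow to the right and rows downward; lengths in mm; the calibration is good to about 2 mm. A picture is of the moment at which its call begins.
- r.sign_off(): hands the job in; it is judged then, once.
The state is a dict: "clock": time; "qpos": joint angles; "qvel": joint speeds; "joint_efforts": joint torques, N m; "eef_pos": TCP position; "tcp_rot": TCP orientation; "contact_force": force on the tool from outside, world axes, zero at the start; "wrist_torque": the same for the moment, N m; "opening": opening from 0.0 (shut) to 1.0 (fully open); "grasp_force": force on a finger pad.
Only numpy, scipy, OpenCV 4.12 (cv2) and the standard library are available. Lean on these libraries where they do the work, as an engineer would, in place of code of your own. Each camera call takes 0.05 s, during which the arm holds its last target. There are 200 camera calls.

### The job

Take the wooden-handled steel rod off the trivet, slip it under the red tongue of the plate lift's ratchet pawl and gently lever the pawl up, just far enough to free it and never hard against its stop, holding it up until the saucer rack has sunk all the way down. Then lay the rod back, flat, with its handle on the trivet, and let go. Touch the lift only with the rod and leave the other things on the counter alone.

Things in the scene. Friction and masses are not known exactly. Their poses are not given: they have to be found in the camera images.
- rod_grip (a point): centre of the rod's oak handle (loose, 100 g in all; mass centre about 15 mm along +x). Handle: block 64 mm long (x), 16 wide (y), 28 high (z), lying flat. From its +x end an 8 mm steel rod sticks out on the centre line, its free end 95 mm from this point. At the start it lies across the trivet, steel pointing roughly to the robot's left (+y)
- rod: the same rod; origin under the handle's centre, on its underside; same axes
- trivet: fixed round trivet, cork below and blue ceramic above, 170 mm across, 8 mm thick; origin at the centre of its underside on the counter. Fixed equipment stands clear of the work: a toaster oven 210 mm high at the table's far right corner (x 0.51 to 0.93 m, y below -0.44 m) and a clear latched box 83 mm high at the far left (x about 0.8, y about 0.5 m)
- trivet_top (a point): centre of the trivet's upper face, 8 mm above the counter
- lift: the fixed plate lift; origin on the counter under its toothed bar; +x runs from the pawl tongue (front) to the rack (rear) and points roughly to the robot's left. Grey base 250 x 140 x 12 mm (x -55 to 195); two steel cheeks x -28 to 16, 55 mm over their outsides, up to z 202 mm; toothed bar 16 mm square, top z 240 (rack down) to 320 mm; behind it a tray with rack and two grey saucers
- tongue_mean (a point): fixed point of the lift, x -67.5, z 165 mm in its frame: the MEAN place of the middle of the tongue's underside at rest. The tongue is clamped at an adjustable height that is not measured: its true underside is anywhere from 13 mm below to 13 mm above this point and must be felt (or seen)
- carriage (a joint): height of the saucer rack above its lowest position, m: 0 fully down, about 0.080 at the start, standing on the pawl (teeth 16 mm apart). When the pawl is held clear it sinks by itself, damped, at 15 to 35 mm/s; if the pawl is let back it catches on the next tooth
- mug: white mug, 80 mm across, 90 mm high, bystander
- soap: green soap bottle, 60 mm across, 170 mm high, bystander
- jar: amber glass jar, 70 mm across, 90 mm high, bystander
- strainer: steel strainer bowl, 160 mm across, 55 mm high, with a handle, bystander
- sponge_tray: small white tray 90 x 130 x 30 mm, bystander
- pawl_pivot (a point): fixed point of the lift: pivot of the red pawl, x -13, z 165 mm in the lift's frame (same axes), between the cheeks. The nose below it sits under a tooth of the bar; a red tongue plate, 45 mm long (x -90 to -45), 44 wide, 4 thick, level at rest, sticks out in front. Lifting the tongue turns the pawl about the lift's y axis, outer end rising most; free space below it down to the base
- pawl_nose (a point): fixed point of the lift where the pawl's nose holds the tooth (x -13, z 130 mm). A lift of 2 to 5 N at the tongue breaks the nose free of the loaded tooth; then 1 to 2.5 N holds it against its spring. It is clear once the tongue, 55 mm in front of the pivot, has risen about 10 mm from rest; at about 14 mm it meets a hard stop. More than 7 N of rod on the lift is harm
Not all that is in view belongs to the job. Leave any blue or yellow look-alike of the rod alone.

How it is judged:
By the outcome, as a careful person would: the job done as asked, in the order asked, and still so for the second after the job is handed in, with the robot touching nothing.
It also fails if it takes over 70 s, if anything falls off the work surface, if the arm or the gripper's body presses on something with over 40 N, if the wrist force passes 120 N, or if a joint passes its speed limit or range.

## Working session

There is one attempt and no reset: what is moved stays moved. The work goes in short steps, Python scripts to look and compute and a shell command to move; the robot and the scene stay as the last step left them, time stands still between calls to the robot, and variables do not carry over. Pictures are saved under pics/ and viewed, at most 10 in all, crops included, and the job is handed in when it is done.

```bash
ls; mkdir -p pics
python3 - <<'E'
from rig import r, grab_frame
import cv2,numpy as np
for n in ("scene","side"):
    f=grab_frame(n); cv2.imwrite(f"pics/{n}0.png",f["pixels"][:,:,::-1])
    np.savez(f"{n}0.npz",**f)
    print(n,f["vertical_fov"],f["cx"],f["cy"],f["dist"],np.round(f["cam_to_world"],3).tolist())
print(r.sense())
E
```

```text
pics
scene 42.957167327567575 324.70522029429947 241.86065403462345 [-0.11210192  0.          0.          0.          0.        ] [[0.696, 0.598, -0.398, 1070.034], [0.718, -0.569, 0.401, -721.543], [0.013, -0.565, -0.825, 1274.613], [0.0, 0.0, 0.0, 1.0]]
side 54.312215581635634 319.11600432067013 241.74904517892062 [0.03035119 0.         0.         0.         0.        ] [[0.997, -0.032, 0.067, 423.841], [-0.074, -0.483, 0.873, -1170.189], [0.005, -0.875, -0.484, 692.818], [0.0, 0.0, 0.0, 1.0]]
{'clock': 0.1, 'qpos': array([-2.39610853e-03,  3.53612420e-01,  1.63406914e+00, -8.33160317e-07,
        1.15520505e+00, -2.40887589e-03]), 'qvel': array([ 0.00047642,  0.00117303, -0.00298026, -0.00164497, -0.00053511,
       -0.00222882]), 'joint_efforts': array([ 4.27485766e-04, -6.06356549e+01, -3.42817569e+01, -7.40920814e-05,
        3.91241178e-03, -4.99377973e-05]), 'eef_pos': array([6.24591570e+02, 3.16780185e-03, 2.52611784e+02]), 'tcp_rot': array([-3.14029869e+00, -2.35519152e-06,  1.57080943e+00]), 'contact_force': array([-0.65519383,  0.4605696 , -0.24382368]), 'wrist_torque': array([ 0.0041838 , -0.02238178, -0.04966633]), 'grasp_force': 0.0, 'opening': 0.9988556566584432}
```

View pics/scene0.png

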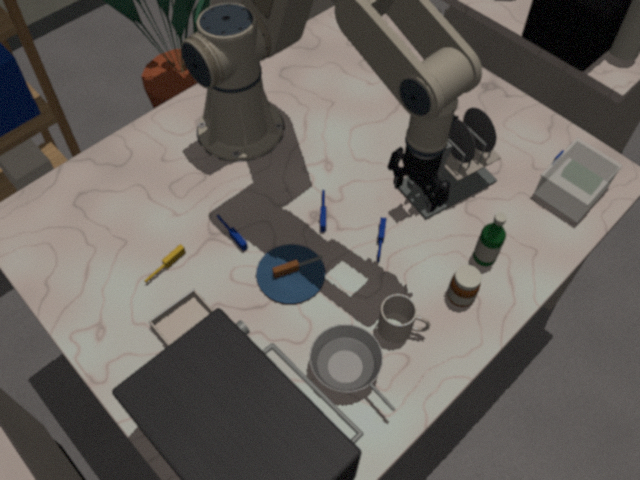

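View pics/side0.png

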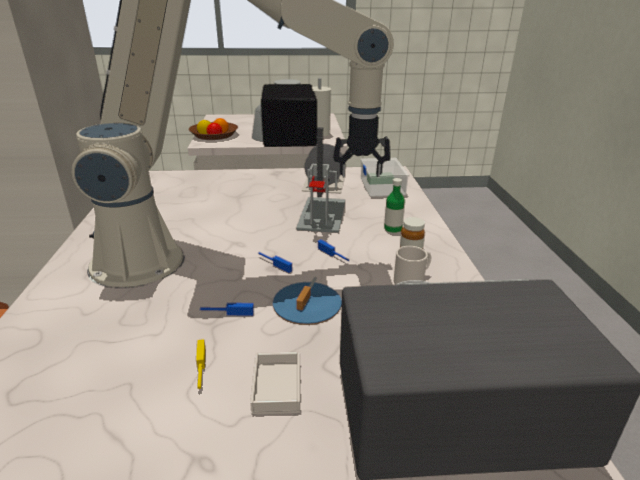

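The scene picture shows the oak-handled rod at (286,269) on the blue trivet (291,273). The arm hides the lift at about (440,180). In the side view the rod is at (304,297), the trivet at (307,302), the lift at (320,190) and the red tongue at (317,185).

Candidates in scene pixels:
- Brown rod on the trivet (286,269). I choose this one, because it has the oak handle and lies on the trivet.
- Blue look-alikes at (232,232), (323,212) and (381,238).
- Yellow look-alike at (165,263).

```bash
cat > h.py <<'E'
import cv2,numpy as np
def K(f):
    F=240/np.tan(np.radians(float(f["vertical_fov"]))/2)
    return np.array([[F,0,float(f["cx"])],[0,F,float(f["cy"])],[0,0,1]])
def rays(f,px):
    n=cv2.undistortPoints(np.array(px,float).reshape(-1,1,2),K(f),np.array(f["dist"],float)).reshape(-1,2)
    T=np.array(f["cam_to_world"]); return T[:3,3],np.c_[n,np.ones(len(n))]@T[:3,:3].T   # unit optical depth
def plane(f,px,z):
    o,d=rays(f,px); return o+d*((z-o[2])/d[:,2])[:,None]
def tri(f1,p1,f2,p2):
    o1,d1=rays(f1,[p1]);o2,d2=rays(f2,[p2]);d1=d1[0];d2=d2[0]
    s=np.linalg.lstsq(np.c_[d1,-d2],o2-o1,rcond=None)[0]
    a=o1+d1*s[0];b=o2+d2*s[1]; return (a+b)/2,np.linalg.norm(a-b)
def cloud(f,mask=None):
    z=np.array(f["z_map"]); m=z>0
    if mask is not None: m&=mask.astype(bool)
    v,u=np.nonzero(m); o,d=rays(f,np.c_[u,v]); return o+d*z[v,u][:,None],np.c_[u,v]
def hsv(f,lo,hi): return cv2.inRange(cv2.cvtColor(np.array(f["pixels"]),cv2.COLOR_RGB2HSV),lo,hi)
def big(m):
    n,l,s,c=cv2.connectedComponentsWithStats(m); i=1+np.argmax(s[1:,4]); return (l==i).astype(np.uint8)*255,c[i],s[i]
E
python3 - <<'E'
from h import *
S=dict(np.load("scene0.npz"));D=dict(np.load("side0.npz"))
box={"scene":(240,310,240,300),"side":(285,325,270,325)}
c={};tv={}
for n,f in(("scene",S),("side",D)):
    x0,x1,y0,y1=box[n]; w=np.zeros((480,640),np.uint8);w[y0:y1,x0:x1]=255
    m,cc,s=big(hsv(f,(3,100,60),(22,255,255))&w); c[n]=cc
    P,_=cloud(f,m); print(n,cc,s,P.shape,np.round(np.percentile(P,[5,50,95],axis=0)).tolist())
    up=P[P[:,2]>np.percentile(P[:,2],60)]; rc=cv2.minAreaRect(up[:,:2].astype(np.float32)); print("top",rc,up[:,2].mean())
    q=hsv(f,(98,80,30),(112,255,160)); w[:]=0;w[y0-25:y1+25,x0-30:x1+40]=255
    m,cc,s=big(q&w); hull=cv2.convexHull(np.argwhere(m)[:,::-1].astype(np.float32)).reshape(-1,2)
    W=plane(f,hull,8); (a,b),rad=cv2.minEnclosingCircle(W[:,:2].astype(np.float32)); tv[n]=(a,b);print("trivet",a,b,rad,s, cv2.fitEllipse(W[:,:2].astype(np.float32)))
    P,_=cloud(f,m);print("trivet z",np.median(P[:,2]))
print("tri handle",tri(S,c["scene"],D,c["side"]))
m,cc,s=big(hsv(D,(0,150,80),(6,255,255))[150:220,280:350]); 
M=np.zeros((480,640),np.uint8);M[150:220,280:350]=m
P,_=cloud(D,M);print("red",cc+[280,150],s,np.round(np.percentile(P,[2,50,98],axis=0)).tolist())
P,u=cloud(D); k=(P[:,0]>350)&(P[:,0]<650)&(P[:,1]>100)&(P[:,1]<600)&(P[:,2]>6)&(P[:,2]<20)
print("base",cv2.minAreaRect(P[k][:,:2].astype(np.float32)),k.sum())
im=np.hstack([cv2.resize(S["pixels"][230:310,230:350],(400,267)),cv2.resize(D["pixels"][270:330,260:350],(400,267))]);
im2=cv2.resize(D["pixels"][115:240,270:420],(800,600)) 
cv2.imwrite("pics/crop1.png",im[:,:,::-1]);cv2.imwrite("pics/crop2.png",im2[:,:,::-1])
E
```

```text
scene [285.83536585 266.31707317] [273 260  26  14 164] (164, 3) [[446.0, -263.0, 32.0], [459.0, -236.0, 36.0], [472.0, -210.0, 41.0]]
top ((457.15447998046875, -237.10655212402344), (62.67812728881836, 15.468788146972656), 66.70722961425781) 39.16128517947024
trivet 466.331787109375 -229.54986572265625 83.0203628540039 [ 257  245   68   58 2614] ((466.5780944824219, -229.3290252685547), (163.4331512451172, 165.39674377441406), 58.03575134277344)
trivet z 9.41027254548169
side [303.02884615 297.375     ] [297 286  14  24 208] (208, 3) [[444.0, -266.0, 10.0], [457.0, -248.0, 32.0], [473.0, -211.0, 36.0]]
top ((458.4398193359375, -236.0852508544922), (64.13436889648438, 15.528600692749023), 65.91438293457031) 34.85081413475941
trivet 466.88226318359375 -233.39068603515625 84.13398742675781 [ 273  283   69   40 1878] ((466.4168395996094, -234.02784729003906), (165.67144775390625, 166.6785125732422), 59.293128967285156)
trivet z 6.60787492025986
tri handle (array([ 454.90666158, -232.10494692,   21.54919863]), np.float64(6.763255012012811))
red [316.54961832 184.7480916 ] [ 29  26  16  16 131] [[496.0, 113.0, 122.0], [516.0, 146.0, 167.0], [541.0, 195.0, 171.0]]
base ((545.6649169921875, 272.5834045410156), (257.7900390625, 139.04808044433594), 77.96666717529297) 1048
```

View pics/crop1.png

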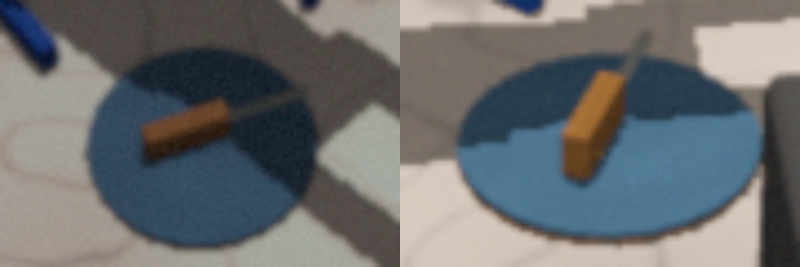

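View pics/crop2.png

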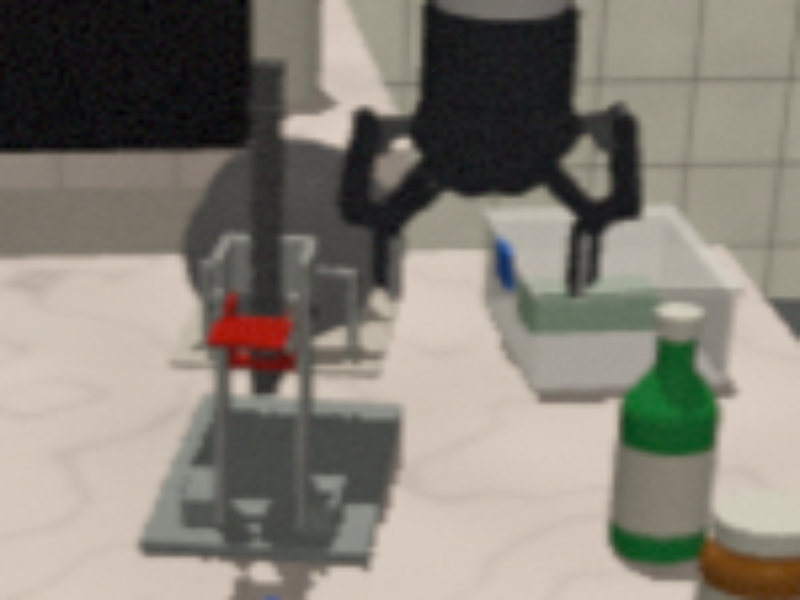

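The crops confirm the oak handle with plain steel on the trivet. They also show the red tongue between the cheeks, at side pixel (316,184). I'm moving above the rod.

```bash
python3 -m inch '[[0,0,0,-0.8,-0.55,0,0],[0,0,0,-0.8,-0.55,0,0],[0,0,0,-0.8,-0.55,0,0],[0,0,0,-0.8,-0.55,0,0],[0,0,0,-0.8,-0.55,0,0],[0,0,0,-0.8,-0.55,0,0],[0,0,0,-0.8,-0.55,0,0],[0,0,0,-0.8,-0.55,0,0]]'
python3 -m inch '[[0,0,0,-0.8,-0.55,0,0],[0,0,0,-0.8,-0.55,0,0],[0,0,0,-0.8,-0.55,0,0],[0,0,0,-0.7,-0.6,0,0],[0,0,0.0333,0,0,0,0],[0,0,0.0333,0,0,0,0],[0,0,0.0333,0,0,0,0],[0,0,0.0333,0,0,0,0]]'
python3 - <<'E'
from h import *
from rig import r,grab_frame
s=r.sense();print(s["clock"],s["eef_pos"],s["tcp_rot"],s["contact_force"])
W=grab_frame("wrist");S=grab_frame("scene");np.savez("w1.npz",**W);np.savez("scene1.npz",**S);np.savez("side1.npz",**grab_frame("side"))
print(W["vertical_fov"],np.round(W["cam_to_world"],2).tolist())
m,cc,st=big(hsv(W,(3,100,60),(22,255,255))); print(cc,st)
im=np.hstack([cv2.resize(W["pixels"],(400,300)),cv2.resize(S["pixels"][80:230,370:570],(400,300))]); cv2.imwrite("pics/w1.png",im[:,:,::-1])
E
```

```text
clock: 0.77
eef_pos: [514.0, -160.8, 253.0]
tcp_rot: [-3.141, -0.0, 1.571]
contact_force: [0.4, -0.6, -0.2]
opening: 1.001
grasp_force: 0.0
clock: 1.43
eef_pos: [458.4, -237.6, 253.0]
tcp_rot: [-3.141, -0.0, 1.147]
contact_force: [0.2, -0.4, -0.0]
opening: 0.995
grasp_force: 0.0
1.4333 [ 458.36003044 -237.63475217  253.02020932] [-3.14100874e+00 -7.21389624e-05  1.14652127e+00] [ 0.18430482 -0.43060276 -0.00569482]
66.26658796679521 [[0.91, -0.39, -0.12, 489.0], [-0.41, -0.87, -0.27, -169.39], [-0.0, 0.29, -0.96, 372.8], [0.0, 0.0, 0.0, 1.0]]
[319.53279425 205.57592093] [ 310  171   20   70 1113]
```

View pics/w1.png

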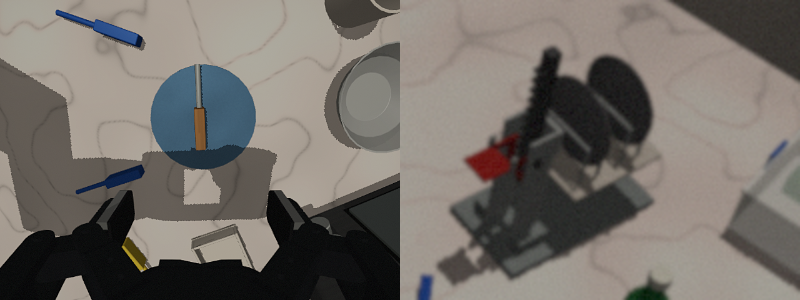

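In the wrist half the rod lies upright in the image: handle at about (320,206) and steel tip at about (316,104), both full-frame pixels, with the trivet round it. In the scene half the red tongue shows clearly at about (490,161).

Run:
```python
from h import *
W=dict(np.load("w1.npz"));S=dict(np.load("scene1.npz"));D=dict(np.load("side1.npz"))
# handle in wrist
m,cc,st=big(hsv(W,(3,100,60),(22,255,255)))
P,u=cloud(W,m); top=P[:,2]>32; print("handle depth z",np.percentile(P[:,2],[10,50,90]))
for z in(36,):
    q=plane(W,u[top],z); rc=cv2.minAreaRect(q[:,:2].astype(np.float32)); print("wrist top",rc)
w=np.zeros((480,640),np.uint8);w[240:300,240:310]=255
ms,cs,_=big(hsv(S,(3,100,60),(22,255,255))&w); print("tri",tri(W,cc,S,cs))
# steel: bright pixels above handle inside the trivet
P,u=cloud(W); k=(P[:,2]>15)&(P[:,2]<32)&(np.abs(P[:,0]-470)<60)&(P[:,1]>-208)&(P[:,1]<-140)
print("steel z",np.median(P[k,2]),k.sum()); A=P[k,:2]; v=cv2.fitLine(A.astype(np.float32),cv2.DIST_HUBER,0,.01,.01).ravel();print("steel line",v,np.degrees(np.arctan2(v[1],v[0])), A[np.argmax(A@[.4,.91])])
# tongue: red in scene & side
for n,f,b in(("scene",S,(460,530,130,200)),("side",D,(295,340,165,210))):
    w=np.zeros((480,640),np.uint8);w[b[2]:b[3],b[0]:b[1]]=255
    m,cc,st=big(hsv(f,(0,130,50),(8,255,255))&w|hsv(f,(174,130,50),(180,255,255))&w); P,u=cloud(f,m)
    print(n,cc,st); k=P[:,1]<160
    print(" z pct",np.percentile(P[k,2],[10,30,50,70,90]))
    t=k&(np.abs(P[:,2]-np.median(P[k,2]))<6); print(" top rect",cv2.minAreaRect(P[t,:2].astype(np.float32)))
    hull=cv2.convexHull(u.astype(np.float32)).reshape(-1,2); print(cv2.approxPolyDP(hull,2,True).reshape(-1,2).tolist())
    P,u=cloud(f); k=(P[:,0]>380)&(P[:,0]<700)&(P[:,1]>100)&(P[:,1]<450)&(P[:,2]>5)&(P[:,2]<19)
    M=np.zeros((480,640),np.uint8);M[u[k][:,1],u[k][:,0]]=255;M,_,_=big(cv2.morphologyEx(M,cv2.MORPH_OPEN,np.ones((2,2))))
    v,uu=np.nonzero(M); print(" base",cv2.minAreaRect(plane(f,np.c_[uu,v],12)[:,:2].astype(np.float32)))
```

```text
handle depth z [33.97013316 35.0434842  36.03555118]
wrist top ((459.02410888671875, -233.55294799804688), (63.35976028442383, 15.458260536193848), 68.19276428222656)
tri (array([ 457.31997418, -234.45470347,   30.06347133]), np.float64(4.262157625450804))
steel z 24.363814230134096 639
steel line [ 3.7210390e-01  9.2819107e-01  4.8233246e+02 -1.7536763e+02] 68.154564 [ 497.13609936 -147.76961043]Traceback (most recent call last):
  File "<stdin>", line 16, in <module>
  File "h.py", line 20, in big
    n,l,s,c=cv2.connectedComponentsWithStats(m); i=1+np.argmax(s[1:,4]); return (l==i).astype(np.uint8)*255,c[i],s[i]
                                                     ~~~~~~~~~^^^^^^^^^
    return _wrapfunc(a, 'argmax', axis=axis, out=out, **kwds)
    return bound(*args, **kwds)
ValueError: attempt to get argmax of an empty sequence
```

Run:
```python
from h import *
S=dict(np.load("scene1.npz"));D=dict(np.load("side1.npz"))
H={};
for n,f,b in(("scene",S,(390,445,135,185)),("side",D,(295,340,165,210))):
    w=np.zeros((480,640),np.uint8);w[b[2]:b[3],b[0]:b[1]]=255
    m,cc,st=big((hsv(f,(0,120,50),(8,255,255))|hsv(f,(174,120,50),(180,255,255)))&w); P,u=cloud(f,m)
    print(n,cc,st); k=P[:,1]<160
    print(" z pct",np.percentile(P[k,2],[10,30,50,70,90]))
    t=k&(np.abs(P[:,2]-np.median(P[k,2]))<6); print(" top rect",cv2.minAreaRect(P[t,:2].astype(np.float32)))
    hull=cv2.convexHull(u.astype(np.float32)).reshape(-1,2); print(cv2.approxPolyDP(hull,2,True).reshape(-1,2).tolist())
    P,u=cloud(f); k=(P[:,0]>380)&(P[:,0]<700)&(P[:,1]>100)&(P[:,1]<450)&(P[:,2]>5)&(P[:,2]<19)
    M=np.zeros((480,640),np.uint8);M[u[k][:,1],u[k][:,0]]=255;M,_,_=big(cv2.morphologyEx(M,cv2.MORPH_OPEN,np.ones((2,2))))
    v,uu=np.nonzero(M); print(" base",cv2.minAreaRect(plane(f,np.c_[uu,v],12)[:,:2].astype(np.float32)))
```

```text
scene [415.69029851 160.00746269] [403 147  26  23 268]
 z pct [166.86894712 168.70688936 169.73563617 171.12867489 172.6770545 ]
 top rect ((516.8789672851562, 138.0830078125), (44.481807708740234, 44.625179290771484), 79.18925476074219)
[[428.0, 147.0], [423.0, 166.0], [411.0, 169.0], [403.0, 160.0]]
 base ((550.6151123046875, 269.56158447265625), (253.7178192138672, 143.31094360351562), 78.26702880859375)
side [321.24390244 184.90243902] [318 181   7  12  41]
 z pct [167.12634651 168.08186385 168.98170478 311.48482105 328.33445802]
 top rect ((529.3798828125, 135.6720733642578), (41.573944091796875, 12.002193450927734), 85.3709716796875)
[[323.0, 192.0], [319.0, 181.0], [323.0, 182.0]]
 base ((547.5535278320312, 256.81524658203125), (252.5053253173828, 138.69993591308594), 78.08763885498047)
```

```bash
python3 -m inch '[[0,0,-0.0139,0.125,-0.07,0.7,0.2],[0,0,0,0,0,0.9,0.4],[0,0,0,0,0,0.9,0.4],[0,0,0,0,0,0.9,0.4],[0,0,0,0,0,0.9,0.4],[0,0,0,0,0,0.9,0.4],[0,0,0,0,0,0.9,0.4],[0,0,0,0,0,0,0.4]]'
python3 - <<'E'
from h import *
from rig import r,grab_frame
s=r.sense();print(s["eef_pos"],s["tcp_rot"],s["contact_force"])
W=grab_frame("wrist");np.savez("w2.npz",**W)
m,cc,st=big(hsv(W,(3,100,60),(22,255,255)));print(cc,st)
P,u=cloud(W,m); top=P[:,2]>np.percentile(P[:,2],90)-3; print(np.percentile(P[:,2],[10,50,90]));q=plane(W,u[top],36); print(cv2.minAreaRect(q[:,:2].astype(np.float32)))
E
```

```text
clock: 2.25
eef_pos: [456.1, -232.7, 97.2]
tcp_rot: [-3.135, -0.001, 1.2]
contact_force: [-1.5, 0.1, -0.4]
opening: 0.595
grasp_force: 0.0
[ 456.10949069 -232.67421063   97.20670545] [-3.13537648e+00 -6.22402098e-04  1.19971271e+00] [-1.50591688  0.14061539 -0.41116939]
[327.19474771 267.58955444] [ 313  207   31  120 3389]
[33.91330056 35.0116226  35.85419828]
((459.37677001953125, -232.9227294921875), (62.75312805175781, 15.364060401916504), 68.39981079101562)
```

```bash
python3 -m inch '[[0,0,0,0.02,0.12,0,0.4],[0,0,0,0,0,0.9,0.4],[0,0,0,0,0,0.9,0.4],[0,0,0,0,0,0.6,0.4],[0,0,0,0,0,0.13,0.4],[0,0,0,0,0,0,0.4]]'
python3 -m inch '[[0,0,0,0,0,0,1],[0,0,0,0,0,0,1],[0,0,0,0,0,0,1],[0,0,0,0,0,0,1],[0,0,0,0,0,0,1],[0,0,0,0,0,0,1],[0,0,0,0,0,0,1],[0,0,0,0,0,0,1]]' 110
```

```text
clock: 2.8
eef_pos: [461.9, -234.8, 38.1]
tcp_rot: [3.141, 0.0, 1.197]
contact_force: [-0.8, -0.8, 0.4]
opening: 0.599
grasp_force: 0.0
clock: 3.47
eef_pos: [462.3, -235.0, 39.2]
tcp_rot: [3.139, 0.0, 1.196]
contact_force: [-1.7, 0.3, 12.1]
opening: 0.158
grasp_force: 108.1
```

```bash
python3 -m inch '[[0,0,0,0,0,0,0.5],[0,0,0,0,0,0,0.5],[0,0,0,0,0,0.1,0.5],[0,0,0,0,0,0.1,0.5],[0,0,0,0,0,0,0.5]]' 60
python3 -m inch '[[0,0,0,0,0,0,1],[0,0,0,0,0,0,1],[0,0,0,0,0,0,1],[0,0,0,0,0,0,1],[0,0,0,0,0,0,1],[0,0,0,0,0,0,1],[0,0,0,0,0,0,1]]' 60
python3 -m inch '[[0,0,0,0,0,-0.05,1],[0,0,0,0,0,-0.1,1],[0,0,0,0,0,0,1],[0,0,0,0,0,0,1]]' 110
```

```text
clock: 3.88
eef_pos: [461.1, -234.4, 32.0]
tcp_rot: [-3.141, -0.0, 1.196]
contact_force: [-0.3, 0.6, 0.9]
opening: 0.501
grasp_force: 0.0
clock: 4.47
eef_pos: [461.5, -234.6, 32.6]
tcp_rot: [3.141, 0.0, 1.196]
contact_force: [-0.5, -0.2, 0.1]
opening: 0.172
grasp_force: 58.6
clock: 4.8
eef_pos: [461.4, -234.5, 36.4]
tcp_rot: [-3.142, -0.0, 1.196]
contact_force: [-0.2, -1.3, -1.8]
opening: 0.162
grasp_force: 107.3
```

```bash
python3 -m inch '[[0,0,0,0,0,-0.5,1],[0,0,0,0,0,-0.9,1],[0,0,0,0,0,-0.9,1],[0,0,0,0,0,-0.9,1],[0,0,0,0,0,-0.9,1],[0,0,0,0,0,-0.7,1],[0,0,-0.027,0.3,-0.03,0,1],[0,0,-0.027,0.6,-0.06,0,1]]'
python3 -m inch '[[0,0,0,0.85,-0.075,0,1],[0,0,0,0.85,-0.075,0,1],[0,0,0,0.85,-0.075,0,1],[0,0,0,0.85,-0.075,0,1],[0,0,0,0.85,-0.075,0,1],[0,0,0,0.85,-0.075,0,1],[0,0,0,0.85,-0.075,0,1],[0,0,0,0.85,-0.075,0,1]]'
python3 -m inch '[[0,0,0,0.85,-0.075,0,1],[0,0,0,0.5,-0.04,0,1],[0,0,0,0.2,0,0,1],[0,0,0,0,0,0,1],[0,0,0,0,0,0,1],[0,0,0,0,0,0,1],[0,0,0,0,0,0,1],[0,0,0,0,0,0,1]]'
python3 - <<'E'
from h import *
from rig import r,grab_frame
s=r.sense();print(s["eef_pos"],s["tcp_rot"],s["contact_force"])
W=grab_frame("wrist");S=grab_frame("scene");D=grab_frame("side")
for n,f in(("w3",W),("scene3",S),("side3",D)):np.savez(n+".npz",**f)
im=np.hstack([cv2.resize(W["pixels"],(400,300)),cv2.resize(D["pixels"][130:255,240:407],(400,300))]); cv2.imwrite("pics/w3.png",im[:,:,::-1])
E
```

```text
clock: 5.47
eef_pos: [467.1, -213.6, 157.7]
tcp_rot: [3.139, 0.001, 1.368]
contact_force: [-0.4, -0.1, -1.3]
opening: 0.164
grasp_force: 107.3
clock: 6.13
eef_pos: [486.0, -42.0, 156.2]
tcp_rot: [-3.141, 0.0, 1.366]
contact_force: [1.1, 0.1, -0.7]
opening: 0.163
grasp_force: 107.3
clock: 6.8
eef_pos: [491.2, -5.2, 156.3]
tcp_rot: [-3.142, 0.0, 1.365]
contact_force: [0.5, -0.1, -0.4]
opening: 0.167
grasp_force: 107.3
[491.23355258  -5.1852125  156.26707334] [-3.14152916e+00  9.96665253e-05  1.36470358e+00] [ 0.49099883 -0.10874495 -0.39892531]
```

View pics/w3.png

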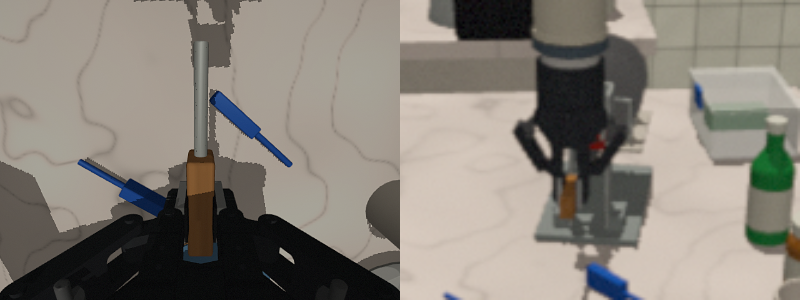

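The wrist half shows the rod gripped square and straight, with its steel tip at about (322,66) full-frame. The tongue is still outside the wrist view. In the side half the gripper stands in front of the lift and a bit of red shows behind it.

Run:
```python
from h import *
W=dict(np.load("w3.npz"));S=dict(np.load("scene3.npz"))
P,u=cloud(W); T=np.array([491.2,-5.2,156.3]);a=1.3647;ex=np.array([np.cos(a),np.sin(a),0]);ey=np.array([np.sin(a),-np.cos(a),0])
Q=np.c_[(P-T)@ex,(P-T)@ey,P[:,2]-T[2]]
k=(Q[:,0]>38)&(Q[:,0]<105)&(np.abs(Q[:,1])<15)&(Q[:,2]>-40)
q=Q[k];print("tip x",np.percentile(q[:,0],[95,99.5]));b=q[q[:,0]<90]
for lo in(40,52,64,76,86):
    c=q[(q[:,0]>lo)&(q[:,0]<lo+12)];print(lo,np.median(c[:,1]),np.percentile(c[:,2],[50,80]),len(c))
w=np.zeros((480,640),np.uint8);w[135:185,390:445]=255
m=(hsv(S,(0,120,50),(8,255,255))|hsv(S,(174,120,50),(180,255,255)))&w
m,cc,st=big(m);P,_=cloud(S,m);k=P[:,1]<165;t=k&(np.abs(P[:,2]-np.median(P[k,2]))<6)
print(cc,st,np.percentile(P[k,2],[30,50,70]),cv2.minAreaRect(P[t,:2].astype(np.float32)))
v=cv2.minAreaRect(P[t,:2].astype(np.float32))[0];print("tongue in tool x,y",(np.array([*v,0])-T)@ex,(np.array([*v,0])-T)@ey)
P,u=cloud(S);Q=np.c_[(P-T)@ex,(P-T)@ey,P[:,2]-T[2]];k=(Q[:,0]>38)&(Q[:,0]<105)&(np.abs(Q[:,1])<15)&(np.abs(Q[:,2])<30);print("scene rod",np.median(Q[k],axis=0),Q[k,0].max(),k.sum())
```

```text
tip x [92.2433631  94.49094894]
40 -0.31695459159259104 [-8.36312021 -7.56521598] 717
52 0.0280318393664912 [-8.40901704 -7.60635522] 784
64 0.021316047028460756 [-8.35997911 -7.6186597 ] 843
76 0.01623400692899473 [-8.2880994  -7.56649929] 884
86 0.012262453865470518 [-8.38530758 -7.64921477] 687
[415.56554307 159.98501873] [403 147  26  23 267] [168.99548807 170.24325357 171.46831045] ((517.0023193359375, 137.68614196777344), (44.320091247558594, 44.83811950683594), 76.90331268310547)
tongue in tool x,y 145.14247114733274 -3.984007880775183
scene rod [ 7.38952097e+01  5.06790011e-03 -7.37463874e+00] 91.97697399194733 42
```

```bash
cat > s.py <<'E'
from rig import r,grab_frame
import numpy as np,sys
F=[];T=[]
for i in range(int(sys.argv[1]) if len(sys.argv)>1 else 1):
    s=r.sense();F.append(s["contact_force"]);T.append(s["wrist_torque"]);
    if i: grab_frame("side")
a=1.365;ey=np.array([np.sin(a),-np.cos(a),0])
print("t %.2f pos %s F %s Ty %.3f+-%.3f"%(s["clock"],np.round(s["eef_pos"],2),np.round(np.mean(F,0),2),np.mean(np.array(T)@ey),np.std(np.array(T)@ey)))
E
python3 s.py
python3 -m inch '[[0,0,0,0.3,-0.16,0,1],[0,0,0,0.6,0,0,1],[0,0,0,0.6,0,0,1],[0,0,0,0.5,0,0,1],[0,0,0,0.18,0,0,1],[0,0,0,0,0,0,1],[0,0,0,0,0,0,1],[0,0,0,0,0,0,1]]'>/dev/null
python3 s.py
python3 -m inch '[[0,0,0,0,0,-0.1,1],[0,0,0,0,0,-0.1,1],[0,0,0,0,0,-0.1,1],[0,0,0,0,0,-0.04,1],[0,0,0,0,0,0,1],[0,0,0,0,0,0,1]]'>/dev/null
python3 s.py 5
python3 - <<'E'
from h import *
from rig import grab_frame
S=grab_frame("scene");np.savez("scene4.npz",**S);W=grab_frame("wrist")
im=np.hstack([cv2.resize(W["pixels"],(400,300)),cv2.resize(S["pixels"][110:200,360:480],(400,300))]); cv2.imwrite("pics/w4.png",im[:,:,::-1])
E
```

```text
t 6.95 pos [491.28  -4.88 156.28] F [ 0.02 -0.14 -0.7 ] Ty -0.016+-0.000
t 7.62 pos [498.26  49.36 156.2 ] F [ 0.94  0.07 -1.66] Ty -0.003+-0.000
t 8.27 pos [498.43  49.67 164.7 ] F [-0.18  0.38 -1.06] Ty -0.016+-0.016
```

View pics/w4.png

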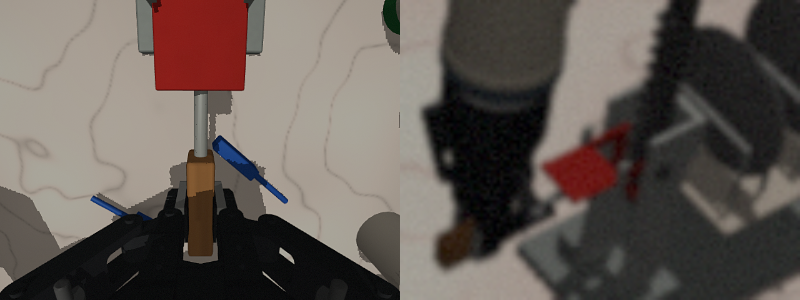

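The wrist half shows the steel centred under the red tongue, which spans x 305–490 with its front edge at y about 180 (full-frame). The scene half agrees. I'm now feeling upward in 1 mm steps.

```bash
python3 -m inch '[[0,0,0,0,0,-0.04,1],[0,0,0,0,0,-0.04,1],[0,0,0,0,0,0,1]]'>/dev/null; python3 s.py
python3 -m inch '[[0,0,0,0,0,-0.04,1],[0,0,0,0,0,-0.04,1],[0,0,0,0,0,0,1]]'>/dev/null; python3 s.py
python3 -m inch '[[0,0,0,0,0,-0.04,1],[0,0,0,0,0,0,1]]'>/dev/null; python3 s.py
python3 -m inch '[[0,0,0,0,0,-0.04,1],[0,0,0,0,0,0,1]]'>/dev/null; python3 s.py
python3 -m inch '[[0,0,0,0,0,-0.04,1],[0,0,0,0,0,0,1]]'>/dev/null; python3 s.py
python3 -m inch '[[0,0,0,0,0,-0.04,1],[0,0,0,0,0,0,1]]'>/dev/null; python3 s.py
```

```text
t 8.67 pos [498.63  49.7  166.98] F [ 0.71  0.16 -1.32] Ty 0.005+-0.000
t 8.92 pos [498.65  49.7  169.02] F [ 1.03 -0.26 -1.16] Ty 0.008+-0.000
t 9.08 pos [498.59  49.68 169.93] F [-0.39 -0.11 -1.26] Ty -0.018+-0.000
t 9.25 pos [498.58  49.67 170.93] F [-0.26  0.54 -0.1 ] Ty -0.018+-0.000
t 9.42 pos [498.58  49.69 171.93] F [ 0.32 -0.19 -1.15] Ty -0.056+-0.000
t 9.58 pos [498.42  49.67 172.82] F [ 0.25  0.48 -1.91] Ty -0.088+-0.000
```

```bash
for i in 1; do python3 -m inch '[[0,0,0,0,0,-0.02,1],[0,0,0,0,0,0,1]]'>/dev/null; python3 s.py 2; done
python3 -m inch '[[0,0,0,0,0,-0.02,1],[0,0,0,0,0,0,1]]'>/dev/null; python3 s.py 2
python3 -m inch '[[0,0,0,0,0,-0.04,1],[0,0,0,0,0,0,1]]'>/dev/null; python3 s.py 2
python3 -m inch '[[0,0,0,0,0,-0.04,1],[0,0,0,0,0,0,1]]'>/dev/null; python3 s.py 2
python3 - <<'E'
from h import *
from rig import r,grab_frame
W=grab_frame("wrist");np.savez("w5.npz",**W);T=r.sense()["eef_pos"];a=1.365;ex=np.array([np.cos(a),np.sin(a),0]);ey=np.array([np.sin(a),-np.cos(a),0])
m,_,_=big(hsv(W,(0,150,50),(8,255,255)));P,_=cloud(W,m);Q=np.c_[(P-T)@ex,(P-T)@ey,P[:,2]];Q=Q[np.abs(Q[:,1]+0)<18]
for lo in range(68,125,8):
    c=Q[(Q[:,0]>lo)&(Q[:,0]<lo+8)];print(lo,len(c),np.median(c[:,2]) if len(c) else 0)
P,_=cloud(W);Q=np.c_[(P-T)@ex,(P-T)@ey,P[:,2]]
for lo in(36,48,58):
    c=Q[(Q[:,0]>lo)&(Q[:,0]<lo+10)&(np.abs(Q[:,1])<5)&(Q[:,2]>120)];print("rod",lo,np.percentile(c[:,2],[50,80])-T[2])
E
```

```text
t 9.75 pos [498.38  49.68 173.17] F [ 1.59  0.87 -3.35] Ty -0.122+-0.000
t 9.97 pos [498.42  49.66 173.73] F [-0.12  1.14 -3.73] Ty -0.140+-0.000
t 10.18 pos [498.45  49.69 174.85] F [ 0.14  0.02 -3.51] Ty -0.114+-0.000
t 10.40 pos [498.49  49.69 175.88] F [ 0.14  1.08 -3.1 ] Ty -0.078+-0.000
68 1994 172.4875733679508
76 2915 172.28146584788783
84 3005 171.91213384946008
92 3145 171.48474042214892
100 3224 171.12115954946154
108 2076 170.77789748335994
116 0 0
124 0 0
rod 36 [-8.46407649 -7.77073691]
rod 48 [-8.52024651 -7.7336372 ]
rod 58 [-8.47576389 -7.75854213]
```

```bash
cat > t.py <<'E'
from h import *
from rig import r,grab_frame
W=grab_frame("wrist");T=r.sense()["eef_pos"];a=1.365;ex=np.array([np.cos(a),np.sin(a),0]);ey=np.array([np.sin(a),-np.cos(a),0])
m,_,_=big(hsv(W,(0,150,50),(8,255,255)));P,_=cloud(W,m);Q=np.c_[(P-T)@ex,(P-T)@ey,P[:,2]];Q=Q[(np.abs(Q[:,1])<18)&(Q[:,0]<108)]
p=np.polyfit(Q[:,0],Q[:,2],1);print("tongue slope %.3f -> rise at 55mm %.1f; z at 100: %.1f"%(p[0],-55*np.sin(np.arctan(p[0])),np.polyval(p,100)))
S=grab_frame("scene");P,u=cloud(S);Q=np.c_[(P-T)@ex,(P-T)@ey,P[:,2]]
# toothed bar: ~67.5 mm behind tongue middle (tool x ~ 159), high points
k=(np.abs(Q[:,0]-158)<14)&(np.abs(Q[:,1])<16)&(Q[:,2]>205)&(Q[:,2]<345);print("bar top z",np.percentile(Q[k,2],[50,99]) if k.any() else None,k.sum())
E
python3 t.py
python3 -m inch '[[0,0,0,0,0,-0.04,1],[0,0,0,0,0,-0.04,1],[0,0,0,0,0,0,1]]'>/dev/null; python3 s.py 2
python3 -m inch '[[0,0,0,0,0,-0.04,1],[0,0,0,0,0,-0.04,1],[0,0,0,0,0,0,1]]'>/dev/null; python3 s.py 2
python3 t.py
```

```text
tongue slope -0.047 -> rise at 55mm 2.6; z at 100: 171.3
bar top z [275.34169755 322.66887447] 354
t 10.85 pos [498.57  49.71 177.99] F [-0.69 -0.34 -3.33] Ty -0.108+-0.000
t 11.15 pos [498.54  49.63 179.97] F [ 0.46  1.16 -2.89] Ty -0.060+-0.000
tongue slope -0.121 -> rise at 55mm 6.6; z at 100: 174.9
bar top z [278.17059733 322.60113946] 349
```

```bash
python3 -m inch '[[0,0,0,0,0,-0.04,1],[0,0,0,0,0,-0.04,1],[0,0,0,0,0,0,1]]'>/dev/null; python3 s.py 2
python3 -m inch '[[0,0,0,0,0,-0.04,1],[0,0,0,0,0,-0.04,1],[0,0,0,0,0,0,1]]'>/dev/null; python3 s.py 2
python3 t.py
```

```text
t 11.55 pos [498.67  49.62 182.04] F [-1.1   0.53 -1.02] Ty -0.110+-0.000
t 11.85 pos [498.65  49.67 184.04] F [-0.45  0.49 -2.09] Ty -0.094+-0.000
tongue slope -0.202 -> rise at 55mm 10.9; z at 100: 178.8
bar top z [270.42928905 313.39969561] 326
```

It is sinking. I'm adding a small margin and holding.

```bash
python3 -m inch '[[0,0,0,0,0,-0.03,1],[0,0,0,0,0,0,1],[0,0,0,0,0,0,1]]'>/dev/null; python3 s.py 2;python3 t.py
python3 -m inch '[[0,0,0,0,0,0,1],[0,0,0,0,0,0,1],[0,0,0,0,0,0,1],[0,0,0,0,0,0,1],[0,0,0,0,0,0,1],[0,0,0,0,0,0,1],[0,0,0,0,0,0,1],[0,0,0,0,0,0,1]]'>/dev/null; python3 s.py 2;python3 t.py
python3 -m inch '[[0,0,0,0,0,0,1],[0,0,0,0,0,0,1],[0,0,0,0,0,0,1],[0,0,0,0,0,0,1],[0,0,0,0,0,0,1],[0,0,0,0,0,0,1],[0,0,0,0,0,0,1],[0,0,0,0,0,0,1]]'>/dev/null; python3 s.py 2;python3 t.py
```

```text
t 12.25 pos [498.54  49.68 184.56] F [ 0.35  0.13 -1.86] Ty -0.046+-0.000
tongue slope -0.213 -> rise at 55mm 11.4; z at 100: 179.3
bar top z [263.44974062 305.4495682 ] 310
t 13.07 pos [498.52  49.66 184.52] F [-0.46 -0.36 -1.65] Ty -0.071+-0.000
tongue slope -0.213 -> rise at 55mm 11.4; z at 100: 179.3
bar top z [256.61857845 287.88278167] 252
t 13.88 pos [498.51  49.67 184.51] F [-1.14  0.72 -2.78] Ty -0.097+-0.000
tongue slope -0.213 -> rise at 55mm 11.5; z at 100: 179.3
bar top z [245.33685    272.60892183] 214
```

```bash
python3 -m inch '[[0,0,0,0,0,0,1],[0,0,0,0,0,0,1],[0,0,0,0,0,0,1],[0,0,0,0,0,0,1],[0,0,0,0,0,0,1],[0,0,0,0,0,0,1],[0,0,0,0,0,0,1],[0,0,0,0,0,0,1]]'>/dev/null;python3 t.py
python3 -m inch '[[0,0,0,0,0,0,1],[0,0,0,0,0,0,1],[0,0,0,0,0,0,1],[0,0,0,0,0,0,1],[0,0,0,0,0,0,1],[0,0,0,0,0,0,1],[0,0,0,0,0,0,1],[0,0,0,0,0,0,1]]'>/dev/null; python3 t.py
python3 -m inch '[[0,0,0,0,0,0,1],[0,0,0,0,0,0,1],[0,0,0,0,0,0,1],[0,0,0,0,0,0,1],[0,0,0,0,0,0,1],[0,0,0,0,0,0,1],[0,0,0,0,0,0,1],[0,0,0,0,0,0,1]]'>/dev/null; python3 t.py
python3 -m inch '[[0,0,0,0,0,0,1],[0,0,0,0,0,0,1],[0,0,0,0,0,0,1],[0,0,0,0,0,0,1],[0,0,0,0,0,0,1],[0,0,0,0,0,0,1],[0,0,0,0,0,0,1],[0,0,0,0,0,0,1]]'>/dev/null; python3 s.py 2;python3 t.py
```

```text
tongue slope -0.212 -> rise at 55mm 11.4; z at 100: 179.3
bar top z [237.38504905 256.92517608] 169
tongue slope -0.213 -> rise at 55mm 11.4; z at 100: 179.3
bar top z [229.22217075 245.28540871] 131
tongue slope -0.213 -> rise at 55mm 11.4; z at 100: 179.3
bar top z [228.61721798 243.916982  ] 136
t 17.00 pos [498.5   49.68 184.53] F [ 0.28  0.37 -2.97] Ty -0.167+-0.000
tongue slope -0.213 -> rise at 55mm 11.4; z at 100: 179.3
bar top z [229.7841771  245.16496953] 133
```

The rack is down: the bar top settled at about 244 mm by camera, and the last reading came 1.4 s after it stopped falling. I'm lowering the rod, withdrawing it and going back over the trivet.

```bash
python3 -m inch '[[0,0,0,0,0,0.08,1],[0,0,0,0,0,0.12,1],[0,0,0,0,0,0.16,1],[0,0,0,0,0,0.16,1],[0,0,0,0,0,0.16,1],[0,0,0,0,0,0.16,1],[0,0,0,0,0,0.16,1],[0,0,0,0,0,0.1,1]]'>/dev/null; python3 s.py
python3 -m inch '[[0,0,0,0,0,0,1],[0,0,0,-0.3,0,0,1],[0,0,0,-0.6,0,0,1],[0,0,0,-0.8,0,0,1],[0,0,0,-0.8,0,0,1],[0,0,0,-0.8,0.08,0,1],[0,0,0,-0.8,0.08,0,1],[0,0,0,-0.8,0.08,0,1]]'
python3 -m inch '[[0,0,0,-0.8,0.08,0,1],[0,0,0,-0.8,0.08,0,1],[0,0,0,-0.8,0.08,0,1],[0,0,0,-0.8,0.08,0,1],[0,0,0,-0.8,0.08,0,1],[0,0,0,-0.8,0.08,0,1],[0,0,0,-0.8,0.08,0,1],[0,0,0,-0.6,0.07,0,1]]'
python3 -m inch '[[0,0,0.027,-0.4,0,0,1],[0,0,0.027,0,0,0,1],[0,0,0,0,0,0,1],[0,0,0,0,0,0,1],[0,0,0,0,0,0,1],[0,0,0,0,0,0,1]]'
```

```text
t 17.82 pos [498.31  49.69 156.39] F [-0.69 -0.03 -0.99] Ty 0.011+-0.000
clock: 18.48
eef_pos: [479.2, -72.8, 157.4]
tcp_rot: [3.141, 0.0, 1.366]
contact_force: [0.6, -0.3, -0.6]
opening: 0.162
grasp_force: 107.5
clock: 19.15
eef_pos: [462.9, -228.4, 157.4]
tcp_rot: [3.141, 0.001, 1.365]
contact_force: [-0.6, -0.9, -1.1]
opening: 0.168
grasp_force: 107.5
clock: 19.65
eef_pos: [461.2, -236.0, 157.1]
tcp_rot: [3.141, 0.0, 1.198]
contact_force: [-0.2, 0.9, -1.1]
opening: 0.165
grasp_force: 107.5
```

```bash
python3 -m inch '[[0,0,0,0,0,0.4,1],[0,0,0,0,0,0.8,1],[0,0,0,0,0,0.9,1],[0,0,0,0,0,0.9,1],[0,0,0,0,0,0.9,1],[0,0,0,0,0,0.6,1],[0,0,0,0,0,0.3,1],[0,0,0,0,0,0,1]]'>/dev/null; python3 s.py
python3 -m inch '[[0,0,0,0,0,0,1],[0,0,0,0,0,0.04,1],[0,0,0,0,0,0,1]]'>/dev/null; python3 s.py 2
python3 -m inch '[[0,0,0,0,0,0.04,1],[0,0,0,0,0,0,1]]'>/dev/null; python3 s.py 2
python3 - <<'E'
from h import *
from rig import r,grab_frame
W=grab_frame("wrist");T=r.sense()["eef_pos"];a=1.197;ex=np.array([np.cos(a),np.sin(a),0]);ey=np.array([np.sin(a),-np.cos(a),0])
P,_=cloud(W);Q=np.c_[(P-T)@ex,(P-T)@ey,P[:,2]]
for lo in range(36,90,10):
    c=Q[(Q[:,0]>lo)&(Q[:,0]<lo+10)&(np.abs(Q[:,1])<4)&(Q[:,2]>T[2]-20)];print("rod",lo,np.percentile(c[:,2],[50,80]))
E
```

```text
t 20.32 pos [ 460.12 -235.42   35.11] F [ 0.28 -0.28 -1.49] Ty -0.009+-0.000
t 20.57 pos [ 461.91 -236.54   36.88] F [-0.41  0.62 -1.58] Ty -0.116+-0.000
t 20.78 pos [ 461.49 -236.38   35.48] F [-0.51  0.36 -0.25] Ty -0.042+-0.000
rod 36 [27.12156752 27.74581247]
rod 46 [27.14098791 27.83314182]
rod 56 [27.09558845 27.85261306]
rod 66 [27.05192244 27.80741055]
rod 76 [27.16146937 27.81623333]
rod 86 [27.08977485 27.81520826]
```

```bash
python3 -m inch '[[0,0,0,0,0,0.03,1],[0,0,0,0,0,0,1]]'>/dev/null; python3 s.py 2
python3 -m inch '[[0,0,0,0,0,0.03,1],[0,0,0,0,0,0,1]]'>/dev/null; python3 s.py 2
python3 -m inch '[[0,0,0,0,0,0.02,1],[0,0,0,0,0,0,1]]'>/dev/null; python3 s.py 2
```

```text
t 21.05 pos [ 461.19 -236.23   34.26] F [ 0.02  0.46 -1.9 ] Ty -0.030+-0.000
t 21.27 pos [ 461.17 -236.18   33.4 ] F [-0.44 -0.91 -0.3 ] Ty 0.023+-0.000
t 21.48 pos [ 461.23 -236.21   32.95] F [-0.51  0.2  -0.02] Ty -0.019+-0.000
```

```bash
python3 -m inch '[[0,0,0,0,0,0.02,1],[0,0,0,0,0,0,1]]' 20 >/dev/null; python3 s.py 2
python3 -m inch '[[0,0,0,0,0,0.02,1],[0,0,0,0,0,0,1]]'>/dev/null; python3 s.py 2
python3 -m inch '[[0,0,0,0,0,0,0.75],[0,0,0,0,0,0,0.75],[0,0,0,0,0,0,0.5],[0,0,0,0,0,0,0.5],[0,0,0,0,0,0,0.4],[0,0,0,0,0,0,0.4]]'
python3 -m inch '[[0,0,0,0,0,-0.2,0.4],[0,0,0,0,0,-0.7,0.4],[0,0,0,0,0,-0.9,0.4],[0,0,0,0,0,-0.9,0.4],[0,0,0,0,0,-0.9,0.4],[0,0,0,0,0,-0.9,0.4],[0,0,0,0,0,-0.9,0.4],[0,0,0,0,0,-0.5,0.4]]'
python3 - <<'E'
from h import *
from rig import r,grab_frame
W=grab_frame("wrist");S=grab_frame("scene")
m,cc,st=big(hsv(W,(3,100,60),(22,255,255)));P,u=cloud(W,m);top=P[:,2]>32;print(np.percentile(P[:,2],[10,50,90]),cv2.minAreaRect(plane(W,u[top],36)[:,:2].astype(np.float32)))
im=np.hstack([cv2.resize(W["pixels"],(400,300)),cv2.resize(S["pixels"][100:310,240:520],(400,300))]); cv2.imwrite("pics/w9.png",im[:,:,::-1])
E
```

```text
t 21.70 pos [ 461.27 -236.26   32.69] F [-1.47  0.79  2.47] Ty 0.045+-0.000
t 21.92 pos [ 461.28 -236.24   32.67] F [-2.63  1.5  10.91] Ty 0.122+-0.000
clock: 22.47
eef_pos: [461.2, -236.2, 31.9]
tcp_rot: [-3.141, -0.0, 1.196]
contact_force: [-0.1, -0.7, -0.2]
opening: 0.6
grasp_force: 0.0
clock: 23.13
eef_pos: [462.0, -236.6, 182.3]
tcp_rot: [3.139, 0.0, 1.196]
contact_force: [1.4, -0.9, 0.6]
opening: 0.604
grasp_force: 0.0
[33.94152113 35.0500491  35.98729418] ((461.5329284667969, -235.6361083984375), (63.2070198059082, 15.179054260253906), 68.02225494384766)
```

View pics/w9.png

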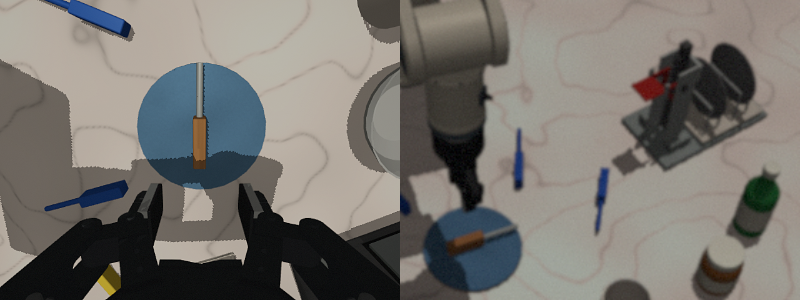

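The wrist half shows the rod lying flat on the trivet, with its handle at about (320,228) full-frame. The scene half shows the rack down and the tongue back at rest, and the gripper is clear. I'm handing in.

```bash
python3 -m inch '[[0,0,0,0,0,0,0.4],[0,0,0,0,0,0,0.4],[0,0,0,0,0,0,0.4]]'>/dev/null; python3 -c "from rig import r; print(r.sign_off())"
```

```text
the job is handed in; nothing more can be done
None
```

The job is handed in: the rod levered the pawl clear and held it (about 11.4 mm rise by camera, short of the 14 mm stop) until the rack stopped sinking, and the rod now lies flat with its handle on the trivet, released, at about 23 s.

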